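# Take the weighed jar off the spring scale without letting its pan snap up

### The arm

A 6-joint arm with a two-finger parallel gripper is mounted at the origin on the work surface; the furniture and walls round the work are solid. World frame = base frame: x ahead of the robot, y to its left, z up, the work surface at z = 0. Lengths are in mm, angles in degrees, forces in N, time in s.
With the tool pointing down it reaches from about 300 to 850 mm from the base axis. Payload 4.2 kg.
Tool frame: the origin (TCP) lies at the very end of the fingers, on their centre line; the grasp point (between the pads) lies 19 mm behind it (env.grasp_offset is the distance from the TCP to the grasp point, in mm); z points along the fingers, y is the line along which they close (so a half turn about z gives the same grasp; the last joint's range is limited). The gripper opens to 91 mm and grips with 3 to 60 N. Pads are 32 mm wide; open, the fingers measure 118 mm over their backs; the gripper's body (76 mm by 178 mm) begins 60 mm behind the grasp point.
Start: joints at [-64.973, 18.312, 89.639, -0, 72.044, -1.146], TCP at [253.626, -516.059, 213.976] pointing down, gripper open.
Joint ranges: [-177.97, 177.97], [-48.28, 115.42], [12.27, 149.76], [-77.06, 257.06], [2.81, 150.46], [-146.56, 146.56]. Speed limits (degrees/s): [147.25, 147.25, 180, 180, 180, 180].

### API

Orientations are given as [roll, pitch, yaw] about the fixed x, y, z axes, in that order (R = Rz(yaw) Ry(pitch) Rx(roll)).
In Python, from workcell import env, eyes gives the robot as it stands.
- The arm moves only by the tool send_rows, never from a script. Its arguments are lists of equal length, an entry for each row: "grip": the opening, from -1 (shut) to 1 (fully open), so that 0 is half open; "xyz": the shift along the world's x, y, z in m, a list of three; "yaw": the turn about the world's z in degrees. A call has 1 to 8 rows; each row is the pose to reach, as a shift and turn from the pose commanded when the call began; what a row does not reach only later rows make up. A row lasts 1/12 s, in which the tool goes at most 41.7 mm and 7.16 degrees, less where a joint would pass 70% of its speed; a pose out of reach is approached as far as the arm can. A call with a gripper value outside its range is refused whole. The fingers move at their own pace and stop on an object; "grip_force" is the grip in N (left out, the last holds). Time passes only in rows, so rows that repeat a pose let the fingers close. It gives the time, the measured TCP pose, the force, the opening and the grip force at its end, in the units of the state.
- env.state(): the state, without advancing time (a new reading comes with each control period).
- eyes.grab_frame(name): name is "scene" or "top"; returns a dict with "frame" (400x640x3 uint8, red, green, blue), "fx", "fy", "cx", "cy" (pixels), "pose" (4x4, takes a point from camera to world coordinates). Camera axes: x right, y down, z forward; pixel columns grow to the right and rows downward; lengths in mm; the calibration is good to about 2 mm. A picture is of the moment at which its call begins. There is no depth.
- env.job_done(): hands the job in; it is judged then, once.
The state is a dict: "time_s": time; "qpos": joint angles; "qvel": joint speeds; "effort": joint torques, N m; "ee_pos": TCP position; "ee_rot": TCP orientation; "force": force on the tool from outside, world axes, zero at the start; "torque": the same for the moment, N m; "gripper_width": finger opening in mm; "gripper_force": force on a finger pad.
Only numpy, scipy, OpenCV 4.12 (cv2) and the standard library are available. Lean on these libraries where they do the work, as an engineer would, in place of code of your own. Each camera call takes 0.05 s, during which the arm holds its last target. There are 200 camera calls.

### The job

The spice jar on the kitchen scale has been weighed: take it off and stand it upright in the middle of the bare coaster. Raise it slowly while it is still on the pan, so that the sprung pan comes back up gently under it (over a second or so) and does not snap up. Set the jar down on the coaster, do not drop it, and leave the pan empty and fully up.

Things in the scene. Friction and masses are not known exactly. Their poses are not given: they have to be found in the camera images.
- jar: The only spice jar that stands on the scale: an upright round glass jar with a flat black screw lid, 44 mm in diameter and 96 mm high in all (glass to 78 mm, 42 mm wide lid, fixed, from 78 to 96 mm), about 0.25 kg. Origin: centre of its underside; z up along the jar. It can be gripped from above by its upper half, across the diameter. Two other jars of the same shape stand on the worktop and are not wanted.
- scale: White mechanical kitchen scale, fixed to the worktop: housing 130 x 130 mm and 70 mm high with a round dial on the front (-x of its frame), above it a round steel pan 125 mm across (flat, with a rim 2.6 mm high). Origin: centre of the housing's underside on the worktop, z up. The pan is centred on the housing; its upper face is 122 mm above the origin when the pan is fully up, and lower by the value of joint scale_pan. The jar stands within 20 mm of the pan's middle.
- scale_pan (a joint): How far the scale's pan is pressed down, in m: 0 fully up (empty), 0.042 lowest. A spring (60 N/m, 0.6 N net at the top) pushes it up; the jar's weight holds it about 0.03 down at the start. With the jar taken away at once it would snap up at some 0.6 m/s; under a jar that is raised it rises just as fast as the jar.
- coaster: The bare coaster: dark, square with rounded corners, 99 x 98 mm, 8 mm thick, lying fixed on the worktop. Origin: centre of its underside on the worktop, z up, so its top is 8 mm above the origin. A second coaster like it has a drinking glass standing on it and is not the one meant.
There are look-alikes about, which are no part of the job. What is shaped like the jar but pink is not meant.

How it is judged:
By the outcome, as a careful person would: the job done as asked, in the order asked, and still so for the second after the job is handed in, with the robot touching nothing.
It also fails if it takes over 45 s, if anything falls off the work surface, if the arm or the gripper's body presses on something with over 40 N, if the wrist force passes 120 N, or if a joint passes its speed limit or range.

## Working session

There is one attempt and no reset: what is moved stays moved. The work goes in short steps, Python scripts to look and compute and a tool call to move; the robot and the scene stay as the last step left them, time stands still between calls to the robot, and variables do not carry over. Pictures are saved under pics/ and viewed, at most 10 in all, crops included, and the job is handed in when it is done.

Besides the shell and the picture viewer there is one more tool, called by a JSON object that holds its "op" and its "data", one argument or row to a line. send_rows: Moves the arm, as the interface text tells. Its arguments: {"type":"object","properties":{"grip":{"type":"array"},"xyz":{"type":"array"},"yaw":{"type":"array"},"grip_force":{"type":"number"}},"required":["grip","xyz","yaw"]}

```bash
mkdir -p pics
cat > h.py <<'E'
import numpy as np,cv2
from workcell import env,eyes
def grab(n,f):
    d=eyes.grab_frame(n); cv2.imwrite('pics/'+f,d['frame'][:,:,::-1]); return d
def ray(d,u,v,z):
    P=np.array(d['pose']);r=P[:3,:3]@[(u-d['cx'])/d['fx'],(v-d['cy'])/d['fy'],1];o=P[:3,3]
    return o+r*(z-o[2])/r[2]
def proj(d,p):
    P=np.array(d['pose']);c=P[:3,:3].T@(np.array(p)-P[:3,3]);return c[0]/c[2]*d['fx']+d['cx'],c[1]/c[2]*d['fy']+d['cy']
E
python3 - <<'E'
from h import *
import pickle
D={n:grab(n,n+'0.png') for n in('scene','top')}
pickle.dump(D,open('d0.pkl','wb'))
for d in D.values(): print(np.round(d['pose'],2),d['fx'],d['cx'],d['cy'])
print(env.state())
E
```

```text
[[-9.80000e-01  1.90000e-01 -1.00000e-01  5.31300e+02]
 [ 2.20000e-01  8.50000e-01 -4.80000e-01  6.63650e+02]
 [-1.00000e-02 -4.90000e-01 -8.70000e-01  1.23535e+03]
 [ 0.00000e+00  0.00000e+00  0.00000e+00  1.00000e+00]] 402.7382118047697 319.3190878767383 199.89377786289668
[[ 1.00000e-02 -1.00000e+00  3.00000e-02  3.40640e+02]
 [-1.00000e+00 -1.00000e-02 -2.00000e-02  4.88000e+01]
 [ 2.00000e-02 -3.00000e-02 -1.00000e+00  1.23123e+03]
 [ 0.00000e+00  0.00000e+00  0.00000e+00  1.00000e+00]] 381.32200680494464 321.0174290021876 201.328659869002
{'time_s': 0.1, 'qpos': array([-6.49725199e+01,  1.83472877e+01,  8.96990504e+01,  2.02242748e-04,
        7.20441032e+01, -1.14554428e+00]), 'qvel': array([ 0.03350486, -0.04538257, -0.15554586,  0.09682602,  0.05160122,
       -0.00114659]), 'effort': array([ 5.61514389e-04, -4.13333201e+01, -2.32509774e+01,  7.28529459e-02,
        4.21817915e-02, -4.45175169e-05]), 'ee_pos': array([ 253.43726708, -515.63208054,  213.21375485]), 'ee_rot': array([-1.79909581e+02, -2.00037424e-03,  2.61729603e+01]), 'force': array([-0.15018447, -0.27754907,  1.10576315]), 'torque': array([-0.02273934, -0.00120119,  0.01692412]), 'gripper_force': 0.0, 'gripper_width': 91.06546069683188}
```

View pics/scene0.png

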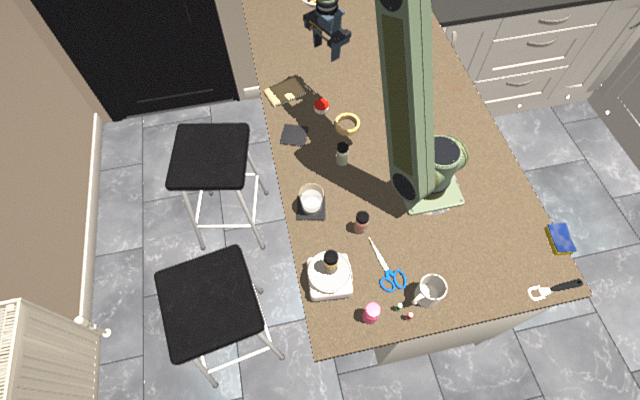

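View pics/top0.png

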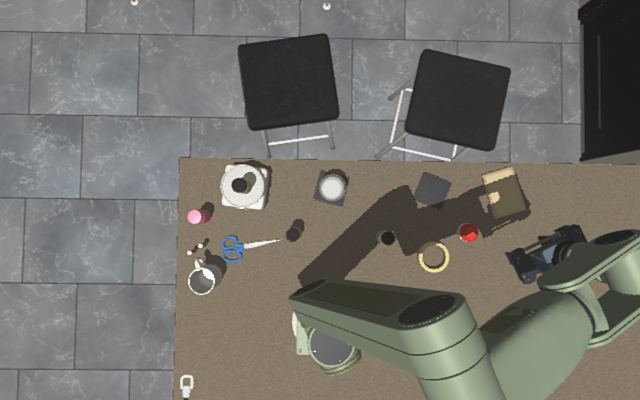

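The spice jar could be any of these (top-view pixels): the lid on the scale (240,185), worktop jars (388,238) and (295,231), or the pink jar (197,216). I choose the one on the scale. For the coaster, the bare one is at (433,190), and the one at (331,188) holds a glass. I'll check both choices in one close crop.

Run:
```python
from h import *
import pickle
D=pickle.load(open('d0.pkl','rb'))
def crop(n,u,v,w=80,h=60,s=5):
    return cv2.resize(D[n]['frame'][v-h//2:v+h//2,u-w//2:u+w//2,::-1],None,fx=s,fy=s,interpolation=cv2.INTER_CUBIC)
a=np.hstack([crop('top',243,190),crop('top',433,190)]);b=np.hstack([crop('scene',330,270),crop('scene',294,135)])
cv2.imwrite('pics/c0.png',np.vstack([a,b]))
```

```text
(no output)
```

View pics/c0.png

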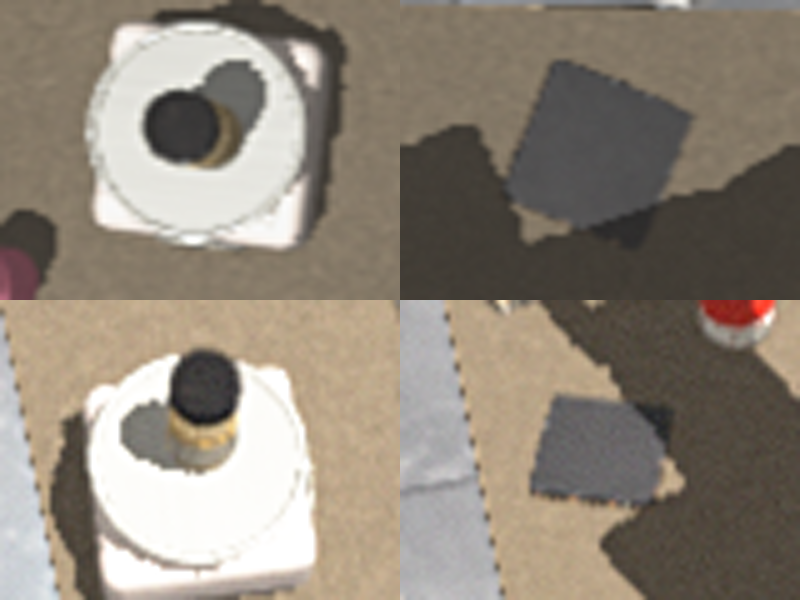

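The crops confirm it: the black-lidded jar stands on the white scale's pan (lid at top pixel (239.5,185.5)), and the dark coaster is bare with its centre at about (433,191).

Run:
```python
from h import *
import pickle
D=pickle.load(open('d0.pkl','rb'));t,s=D['top'],D['scene']
f=lambda o,pts:[((x+.5)/5-.5+o[0],(y+.5)/5-.5+o[1]) for x,y in pts]
ct=[ray(t,*p,8) for p in f((393,160),[(157,60),(292,117),(240,248),(110,195)])]
cs=[ray(s,*p,8) for p in f((254,105),[(152,97),(272,105),(258,203),(130,193)])]
for c in(ct,cs): c=np.array(c);print(np.round(c[:,:2]),c.mean(0).round(1),np.linalg.norm(c-np.roll(c,1,0),axis=1).round())
pt=f((203,160),[(195,133),(182,127)]);ps=f((290,240),[(197,165),(205,86)])
print('pan',ray(t,*pt[0],94),ray(s,*ps[0],94))
for z in(180,188,196):print('lid',z,ray(t,*pt[1],z),ray(s,*ps[1],z))
print('others',[ray(t,u,v,96).round() for u,v in[(388,238),(295,231)]],[ray(t,u,v,60).round() for u,v in [(468,233),(505,195),(545,255),(331,188)]])
```

```text
[[ 482. -302.]
 [ 447. -389.]
 [ 362. -356.]
 [ 395. -272.]] [ 421.3 -329.7    8. ] [93. 95. 92. 91.]
[[ 449. -386.]
 [ 358. -357.]
 [ 388. -266.]
 [ 482. -297.]] [ 419.2 -326.2    8. ] [95. 95. 96. 98.]
pan [420.96324023 268.42333017  94.        ] [423.49338949 275.56670174  94.        ]
lid 180 [418.10050162 259.01478961 180.        ] [416.75234743 261.00007498 180.        ]
lid 188 [417.51101038 257.4150314  188.        ] [417.62068327 264.05230808 188.        ]
lid 196 [416.92151913 255.81527319 196.        ] [418.4890191  267.10454118 196.        ]
others [array([ 272., -170.,   96.]), array([290., 107.,  96.])] [array([ 288., -424.,   60.]), array([ 407., -539.,   60.]), array([ 223., -663.,   60.]), array([422.,   1.,  60.])]
```

{"op": "send_rows", "data": {
  "grip": [1, 1, 1, 1, 1, 1, 1, 1],
  "xyz": [
    [0, 0, 0.04],
    [0, 0, 0.08],
    [0, 0, 0.12],
    [0.02, 0.03, 0.15],
    [0.04, 0.06, 0.15],
    [0.06, 0.09, 0.15],
    [0.08, 0.12, 0.15],
    [0.1, 0.15, 0.15]
  ],
  "yaw": [0, 0, 7, 14, 21, 28, 35, 42]
}}

```text
time_s: 0.77
ee_pos: [354.1, -364.5, 363.8]
ee_rot: [-180.0, -0.0, 68.5]
force: [1.0, -0.6, 0.7]
gripper_width: 91.2
gripper_force: 0.0
```

{"op": "send_rows", "data": {
  "grip": [1, 1, 1, 1, 1, 1, 1, 1],
  "xyz": [
    [0.02, 0.03, 0],
    [0.03, 0.07, 0],
    [0.04, 0.11, 0],
    [0.04, 0.15, 0],
    [0.04, 0.19, 0],
    [0.04, 0.23, 0],
    [0.04, 0.27, 0],
    [0.04, 0.31, 0]
  ],
  "yaw": [7, 14, 21, 22, 22, 22, 22, 22]
}}

```text
time_s: 1.43
ee_pos: [392.9, -54.2, 363.7]
ee_rot: [-180.0, -0.0, 90.1]
force: [1.9, 0.1, -0.3]
gripper_width: 91.2
gripper_force: 0.0
```

{"op": "send_rows", "data": {
  "grip": [1, 1, 1, 1, 1, 1, 1, 1],
  "xyz": [
    [0.01, 0.04, 0],
    [0.02, 0.08, 0],
    [0.02, 0.12, 0],
    [0.02, 0.16, 0],
    [0.02, 0.2, 0],
    [0.02, 0.24, 0],
    [0.02, 0.27, 0],
    [0.02, 0.29, 0]
  ],
  "yaw": [0, 0, 0, 0, 0, 0, 0, 0]
}}

```text
time_s: 2.1
ee_pos: [413.0, 236.9, 363.3]
ee_rot: [-179.9, -0.0, 90.3]
force: [-0.1, -0.2, -0.4]
gripper_width: 91.5
gripper_force: 0.0
```

{"op": "send_rows", "data": {
  "grip": [1, 1, 1, 1, 1, 1, 1],
  "xyz": [
    [0.004, 0.022, 0],
    [0.004, 0.024, -0.03],
    [0.004, 0.024, -0.07],
    [0.004, 0.024, -0.11],
    [0.004, 0.024, -0.14],
    [0.004, 0.024, -0.15],
    [0.004, 0.024, -0.15]
  ],
  "yaw": [0, 0, 0, 0, 0, 0, 0]
}}

```text
time_s: 2.68
ee_pos: [416.1, 257.0, 211.4]
ee_rot: [-179.7, 0.2, 90.2]
force: [0.3, -0.1, -0.7]
gripper_width: 91.4
gripper_force: 0.0
```

Run:
```python
from h import *
import pickle
D={n:grab(n,n+'1.png') for n in('scene','top')};pickle.dump(D,open('d1.pkl','wb'))
def crop(n,u,v,w=80,h=60,s=5):
    return cv2.resize(D[n]['frame'][v-h//2:v+h//2,u-w//2:u+w//2,::-1],None,fx=s,fy=s,interpolation=cv2.INTER_CUBIC)
cv2.imwrite('pics/c1.png',np.vstack([np.hstack([crop('scene',330,262),crop('scene',294,135)]),np.hstack([crop('top',243,190),crop('top',433,190)])]))
p=env.state()['ee_pos'];print(p,proj(D['scene'],p),proj(D['top'],p))
```

```text
[418.5416115  258.44827793 215.31353401] (np.float64(329.97310732040233), np.float64(251.24122350291526)) (np.float64(236.5740448159175), np.float64(183.82506005326087))
```

View pics/c1.png

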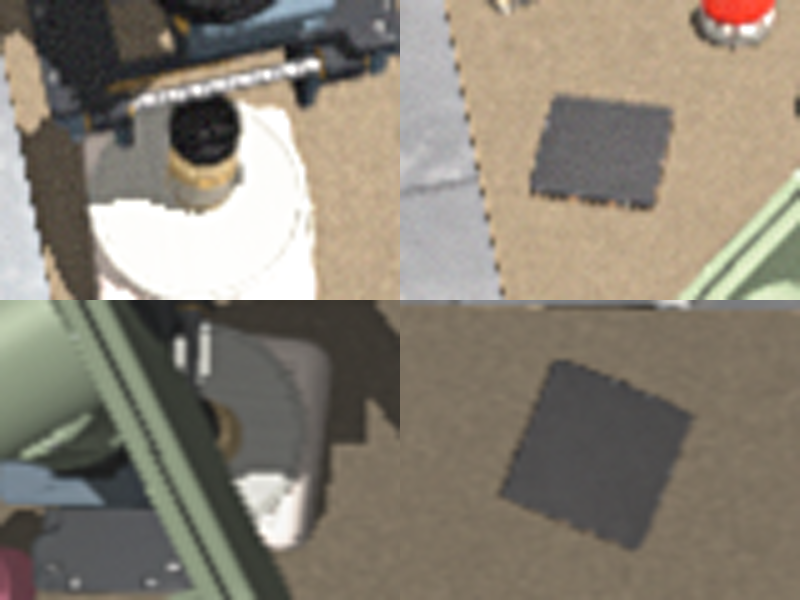

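The scene view shows the fingers straddling the lid (lid at crop (205,130), fingers at 125 and 305), and the coaster is now unshadowed with its centre at (420,-327). I'll descend, then close gently.

{"op": "send_rows", "data": {
  "grip": [1, 1, 1, 1, 1, 1, 1, 1],
  "xyz": [
    [0, 0.002, -0.015],
    [0, 0.002, -0.03],
    [0, 0.002, -0.045],
    [0, 0.002, -0.055],
    [0, 0.002, -0.065],
    [0, 0.002, -0.072],
    [0, 0.002, -0.075],
    [0, 0.002, -0.075]
  ],
  "yaw": [0, 0, 0, 0, 0, 0, 0, 0]
}}

```text
time_s: 3.45
ee_pos: [417.7, 259.9, 138.9]
ee_rot: [-180.0, 0.0, 90.2]
force: [-0.7, 0.1, 0.7]
gripper_width: 91.2
gripper_force: 0.0
```

Run:
```python
from h import *
d=grab('scene','scene2.png')
s=env.state();p=s['ee_pos'];print(p,s['force'],proj(d,p))
cv2.imwrite('pics/c2.png',cv2.resize(d['frame'][225:305,280:380,::-1],None,fx=7,fy=7,interpolation=cv2.INTER_CUBIC))
for dx in(-45.5,45.5):print(dx,[(q-o)*7 for q,o in zip(proj(d,p+[dx,16,0]),(280,225))])
for z in (92,170,188):print([(q-o)*7 for q,o in zip(proj(d,[p[0],p[1],z]),(280,225))])
```

```text
[417.89865921 260.09264012 139.25987379] [ 0.32072618 -0.7092198  -0.37734518] (np.float64(329.8887955096199), np.float64(261.85569483680496))
-45.5 [np.float64(466.16614598914083), np.float64(270.967141710894)]
45.5 [np.float64(249.38702397889182), np.float64(317.43183189373974)]
[np.float64(347.4231876994692), np.float64(298.04926516702676)]
[np.float64(350.461323230228), np.float64(230.37400647550083)]
[np.float64(351.2147920242434), np.float64(213.59029322942428)]
```

View pics/c2.png

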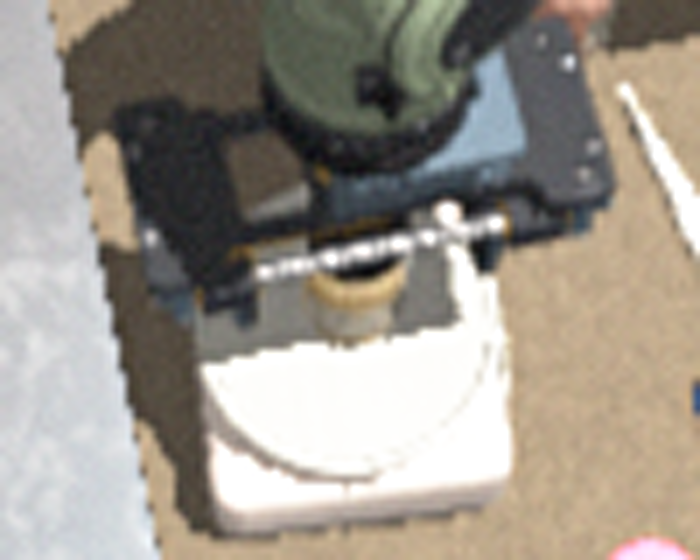

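{"op": "send_rows", "data": {
  "grip": [0.7, 0.5, 0.3, 0.2, 0.1, 0.05, 0.0, -0.05],
  "xyz": [
    [0, 0, 0],
    [0, 0, 0],
    [0, 0, 0],
    [0, 0, 0],
    [0, 0, 0],
    [0, 0, 0],
    [0, 0, 0],
    [0, 0, 0]
  ],
  "yaw": [0, 0, 0, 0, 0, 0, 0, 0],
  "grip_force": 20
}}

```text
time_s: 4.17
ee_pos: [417.7, 259.9, 139.0]
ee_rot: [180.0, -0.0, 90.2]
force: [-0.5, -0.2, 0.2]
gripper_width: 43.9
gripper_force: 0.2
```

{"op": "send_rows", "data": {
  "grip": [-0.1, -0.15, -0.2, -0.2, -0.2, -0.2],
  "xyz": [
    [0, 0, 0],
    [0, 0, 0],
    [0, 0, 0],
    [0, 0, 0],
    [0, 0, 0],
    [0, 0, 0]
  ],
  "yaw": [0, 0, 0, 0, 0, 0]
}}

```text
time_s: 4.67
ee_pos: [417.9, 260.0, 139.1]
ee_rot: [180.0, -0.0, 90.2]
force: [1.5, 0.6, 0.1]
gripper_width: 42.5
gripper_force: 19.9
```

{"op": "send_rows", "data": {
  "grip": [-0.2, -0.2, -0.2, -0.2, -0.2, -0.2, -0.2, -0.2],
  "xyz": [
    [0, 0, 0.001],
    [0, 0, 0.002],
    [0, 0, 0.0035],
    [0, 0, 0.005],
    [0, 0, 0.0065],
    [0, 0, 0.008],
    [0, 0, 0.0095],
    [0, 0, 0.011]
  ],
  "yaw": [0, 0, 0, 0, 0, 0, 0, 0]
}}

```text
time_s: 5.33
ee_pos: [417.5, 259.9, 150.1]
ee_rot: [-180.0, 0.0, 90.2]
force: [0.4, -0.0, -0.8]
gripper_width: 42.4
gripper_force: 19.8
```

{"op": "send_rows", "data": {
  "grip": [-0.2, -0.2, -0.2, -0.2, -0.2, -0.2, -0.2, -0.2],
  "xyz": [
    [0, 0, 0.0015],
    [0, 0, 0.003],
    [0, 0, 0.0045],
    [0, 0, 0.006],
    [0, 0, 0.0075],
    [0, 0, 0.009],
    [0, 0, 0.0105],
    [0, 0, 0.012]
  ],
  "yaw": [0, 0, 0, 0, 0, 0, 0, 0]
}}

```text
time_s: 6.0
ee_pos: [417.5, 259.9, 162.1]
ee_rot: [-180.0, 0.0, 90.2]
force: [0.1, 0.4, -1.3]
gripper_width: 42.0
gripper_force: 19.8
```

{"op": "send_rows", "data": {
  "grip": [-0.2, -0.2, -0.2, -0.2, -0.2, -0.2, -0.2, -0.2],
  "xyz": [
    [0, 0, 0.0015],
    [0, 0, 0.003],
    [0, 0, 0.0045],
    [0, 0, 0.006],
    [0, 0, 0.0075],
    [0, 0, 0.009],
    [0, 0, 0.0105],
    [0, 0, 0.012]
  ],
  "yaw": [0, 0, 0, 0, 0, 0, 0, 0]
}}

```text
time_s: 6.67
ee_pos: [417.3, 259.7, 173.9]
ee_rot: [-180.0, 0.0, 90.2]
force: [-0.2, 0.1, -2.9]
gripper_width: 42.3
gripper_force: 19.8
```

{"op": "send_rows", "data": {
  "grip": [-0.2, -0.2, -0.2, -0.2, -0.2, -0.2, -0.2, -0.2],
  "xyz": [
    [0, 0, 0.0015],
    [0, 0, 0.003],
    [0, 0, 0.0045],
    [0, 0, 0.006],
    [0, 0, 0.0075],
    [0, 0, 0.009],
    [0, 0, 0.0105],
    [0, 0, 0.012]
  ],
  "yaw": [0, 0, 0, 0, 0, 0, 0, 0]
}}

```text
time_s: 7.33
ee_pos: [417.6, 259.9, 186.1]
ee_rot: [180.0, -0.0, 90.2]
force: [-0.4, 0.5, -2.5]
gripper_width: 42.3
gripper_force: 19.8
```

Run:
```python
from h import *
d=grab('scene','scene3.png')
s=env.state();p=s['ee_pos'];print(p,s['force'],s['gripper_width'],s['gripper_force'])
cv2.imwrite('pics/c3.png',cv2.resize(d['frame'][215:305,280:380,::-1],None,fx=6,fy=6,interpolation=cv2.INTER_CUBIC))
for z in (p[2]-47,p[2]):print([(q-o)*6 for q,o in zip(proj(d,[p[0],p[1],z]),(280,215))])
```

```text
[417.77461409 260.0326216  186.3906512 ] [ 0.42247519  0.24696256 -1.87189465] 42.44839175224121 19.81342870829394
[np.float64(299.5601626245582), np.float64(280.86683333930387)]
[np.float64(301.21382568540423), np.float64(244.20625757918538)]
```

View pics/c3.png

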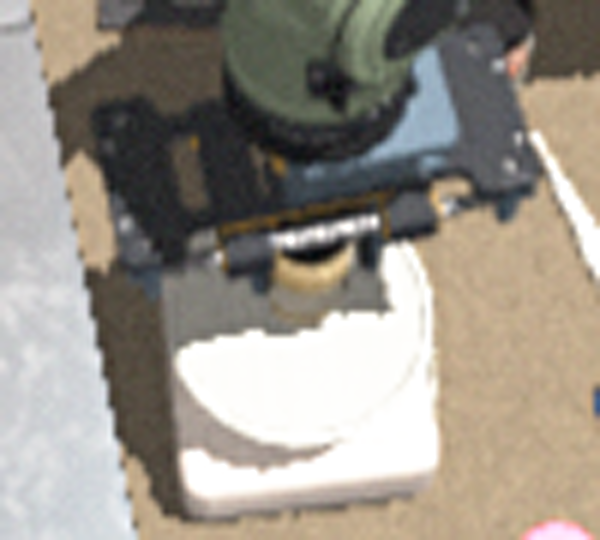

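The jar is held and carried (−2.5 N), with the pan up beneath it (rim high at crop y 440). Next I lift it and carry it across.

{"op": "send_rows", "data": {
  "grip": [-0.2, -0.2, -0.2, -0.2, -0.2, -0.2, -0.2, -0.2],
  "xyz": [
    [0, 0, 0.004],
    [0, 0, 0.012],
    [0, 0, 0.025],
    [0, 0, 0.04],
    [0, 0, 0.06],
    [0, 0, 0.08],
    [0, -0.01, 0.1],
    [0, -0.025, 0.11]
  ],
  "yaw": [0, 0, 0, 0, 0, 0, 0, 0]
}}

```text
time_s: 8.05
ee_pos: [418.6, 236.0, 299.2]
ee_rot: [179.8, -0.2, 90.3]
force: [-0.2, 0.9, -2.3]
gripper_width: 41.9
gripper_force: 19.8
```

{"op": "send_rows", "data": {
  "grip": [-0.2, -0.2, -0.2, -0.2, -0.2, -0.2, -0.2, -0.2],
  "xyz": [
    [0, -0.02, 0],
    [0, -0.045, 0],
    [0, -0.07, 0],
    [0, -0.095, 0],
    [0, -0.12, 0],
    [0, -0.145, 0],
    [0, -0.17, 0],
    [0, -0.195, 0]
  ],
  "yaw": [0, 0, 0, 0, 0, 0, 0, 0]
}}

```text
time_s: 8.72
ee_pos: [417.4, 38.8, 296.8]
ee_rot: [179.9, -0.0, 90.2]
force: [0.4, -0.3, -3.0]
gripper_width: 42.2
gripper_force: 19.8
```

{"op": "send_rows", "data": {
  "grip": [-0.2, -0.2, -0.2, -0.2, -0.2, -0.2, -0.2, -0.2],
  "xyz": [
    [0, -0.025, 0],
    [0, -0.05, 0],
    [0, -0.075, 0],
    [0, -0.1, 0],
    [0, -0.125, 0],
    [0, -0.15, 0],
    [0, -0.175, 0],
    [0, -0.2, 0]
  ],
  "yaw": [0, 0, 0, 0, 0, 0, 0, 0]
}}

```text
time_s: 9.38
ee_pos: [417.4, -161.3, 296.8]
ee_rot: [179.9, 0.0, 90.2]
force: [0.5, 0.4, -3.0]
gripper_width: 42.3
gripper_force: 19.8
```

{"op": "send_rows", "data": {
  "grip": [-0.2, -0.2, -0.2, -0.2, -0.2, -0.2, -0.2, -0.2],
  "xyz": [
    [0, -0.025, 0],
    [0, -0.05, 0],
    [0.001, -0.075, 0],
    [0.002, -0.1, 0],
    [0.002, -0.125, 0],
    [0.002, -0.145, 0],
    [0.002, -0.16, 0],
    [0.002, -0.167, 0]
  ],
  "yaw": [0, 0, 0, 0, 0, 0, 0, 0]
}}

```text
time_s: 10.05
ee_pos: [419.6, -328.8, 296.1]
ee_rot: [180.0, 0.0, 90.1]
force: [0.3, -0.5, -2.6]
gripper_width: 42.0
gripper_force: 19.8
```

{"op": "send_rows", "data": {
  "grip": [-0.2, -0.2, -0.2, -0.2, -0.2, -0.2, -0.2, -0.2],
  "xyz": [
    [0, 0, -0.01],
    [0, 0, -0.03],
    [0, 0, -0.055],
    [0, 0, -0.08],
    [0, 0, -0.105],
    [0, 0, -0.13],
    [0, 0, -0.15],
    [0, 0, -0.16]
  ],
  "yaw": [0, 0, 0, 0, 0, 0, 0, 0]
}}

```text
time_s: 10.72
ee_pos: [418.1, -324.4, 133.0]
ee_rot: [-179.8, -0.2, 90.2]
force: [-0.5, -0.3, -1.7]
gripper_width: 42.1
gripper_force: 19.8
```

Run:
```python
from h import *
d=grab('scene','scene4.png');t=grab('top','top4.png')
s=env.state();p=s['ee_pos'];print(p,s['force'],s['gripper_width'],s['gripper_force'])
c=lambda d,u,v:cv2.resize(d['frame'][v-40:v+40,u-40:u+40,::-1],None,fx=5,fy=5,interpolation=cv2.INTER_CUBIC)
cv2.imwrite('pics/c4.png',np.hstack([c(d,294,125),c(t,433,190)]))
for z in (p[2]-47,p[2]):print([(q-o)*5 for q,o in zip(proj(d,[p[0],p[1],z]),(254,85))],[(q-o)*5 for q,o in zip(proj(t,[p[0],p[1],z]),(393,150))])
```

```text
[ 418.62063903 -325.18745327  134.23168037] [-6.82876197e-06 -1.33240157e-01 -1.87609146e+00] 42.447495991397375 19.812725574884098
[np.float64(195.53032119209433), np.float64(179.4802521892032)] [np.float64(230.82882198232028), np.float64(199.168290534015)]
[np.float64(191.3991608418661), np.float64(135.97978516398462)] [np.float64(257.2293348742579), np.float64(194.00745276126017)]
```

View pics/c4.png

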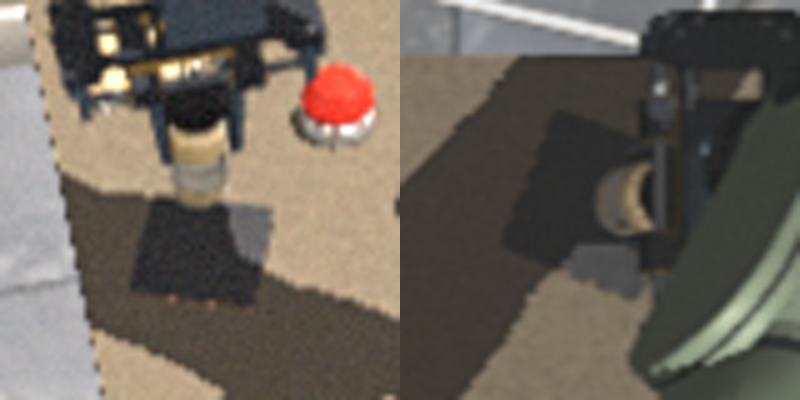

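The jar is hanging upright above the coaster, axis about 2 mm off in x and y. I'll correct that and lower it.

{"op": "send_rows", "data": {
  "grip": [-0.2, -0.2, -0.2, -0.2, -0.2, -0.2, -0.2, -0.2],
  "xyz": [
    [0.001, -0.001, -0.006],
    [0.002, -0.002, -0.016],
    [0.0025, -0.002, -0.028],
    [0.0025, -0.002, -0.04],
    [0.0025, -0.002, -0.05],
    [0.0025, -0.002, -0.056],
    [0.0025, -0.002, -0.059],
    [0.0025, -0.002, -0.06]
  ],
  "yaw": [0, 0, 0, 0, 0, 0, 0, 0]
}}

```text
time_s: 11.48
ee_pos: [422.2, -329.1, 75.7]
ee_rot: [-180.0, -0.0, 90.2]
force: [0.8, 0.0, -2.7]
gripper_width: 42.4
gripper_force: 19.8
```

{"op": "send_rows", "data": {
  "grip": [-0.2, -0.2, -0.2, -0.2, -0.2, -0.2, -0.2, -0.2],
  "xyz": [
    [0, 0, -0.001],
    [0, 0, -0.002],
    [0, 0, -0.003],
    [0, 0, -0.004],
    [0, 0, -0.005],
    [0, 0, -0.006],
    [0, 0, -0.007],
    [0, 0, -0.008]
  ],
  "yaw": [0, 0, 0, 0, 0, 0, 0, 0]
}}

```text
time_s: 12.15
ee_pos: [422.2, -329.1, 67.9]
ee_rot: [180.0, 0.0, 90.2]
force: [-0.7, -0.1, -2.4]
gripper_width: 42.6
gripper_force: 19.8
```

{"op": "send_rows", "data": {
  "grip": [-0.2, -0.2, -0.2, -0.2, -0.2, -0.2],
  "xyz": [
    [-0.0005, 0.0005, -0.001],
    [-0.001, 0.001, -0.002],
    [-0.001, 0.0015, -0.003],
    [-0.001, 0.0015, -0.004],
    [-0.001, 0.0015, -0.005],
    [-0.001, 0.0015, -0.006]
  ],
  "yaw": [0, 0, 0, 0, 0, 0]
}}

```text
time_s: 12.65
ee_pos: [421.2, -327.6, 61.9]
ee_rot: [180.0, 0.0, 90.2]
force: [-0.6, 0.2, -2.0]
gripper_width: 42.0
gripper_force: 19.8
```

{"op": "send_rows", "data": {
  "grip": [-0.2, -0.2, -0.2, -0.2],
  "xyz": [
    [0, 0, -0.001],
    [0, 0, -0.002],
    [0, 0, -0.003],
    [0, 0, -0.003]
  ],
  "yaw": [0, 0, 0, 0]
}}

```text
time_s: 12.98
ee_pos: [421.0, -327.5, 58.7]
ee_rot: [-180.0, -0.0, 90.2]
force: [0.4, 1.1, -2.6]
gripper_width: 42.5
gripper_force: 19.8
```

{"op": "send_rows", "data": {
  "grip": [-0.2, -0.2, -0.2, -0.2],
  "xyz": [
    [0, 0, -0.0007],
    [0, 0, -0.0014],
    [0, 0, -0.002],
    [0, 0, -0.002]
  ],
  "yaw": [0, 0, 0, 0]
}}

```text
time_s: 13.32
ee_pos: [421.2, -327.6, 57.0]
ee_rot: [180.0, 0.0, 90.2]
force: [-0.7, 0.4, -3.1]
gripper_width: 42.3
gripper_force: 19.8
```

{"op": "send_rows", "data": {
  "grip": [-0.2, -0.2, -0.2],
  "xyz": [
    [0, 0, -0.0005],
    [0, 0, -0.001],
    [0, 0, -0.001]
  ],
  "yaw": [0, 0, 0]
}}

```text
time_s: 13.57
ee_pos: [421.2, -327.7, 56.9]
ee_rot: [180.0, 0.0, 90.2]
force: [-1.2, 1.4, 3.7]
gripper_width: 41.9
gripper_force: 19.9
```

Run:
```python
from h import *
d=grab('scene','scene5.png')
s=env.state();p=s['ee_pos'];print(p,s['force'],s['gripper_width'])
cv2.imwrite('pics/c5.png',cv2.resize(d['frame'][85:165,254:334,::-1],None,fx=7,fy=7,interpolation=cv2.INTER_CUBIC))
for z in (8,9,12,16):print(z,[(q-o)*7 for q,o in zip(proj(d,[p[0],p[1]+22,z]),(254,85))])
```

```text
[ 421.22400545 -327.75532155   56.8670684 ] [-1.42481481  0.76253954  4.26333803] 42.259922587928386
8 [np.float64(284.7622993438691), np.float64(374.7667108257366)]
9 [np.float64(284.65332815700435), np.float64(373.6234524544094)]
12 [np.float64(284.32567842472065), np.float64(370.1859538818602)]
16 [np.float64(283.88708662732773), np.float64(365.58451970103624)]
```

View pics/c5.png

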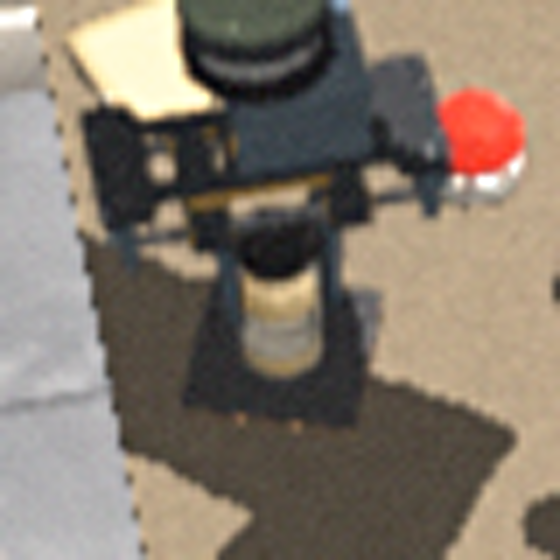

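Contact is firm (+4 N) and the jar stands inside the coaster, with the front of its foot at crop (282,378). Now I'll ease off and release.

{"op": "send_rows", "data": {
  "grip": [-0.2, -0.05, 0.0, 0.05, 0.15, 0.3, 0.5, 0.8],
  "xyz": [
    [0, 0, 0.0007],
    [0, 0, 0.0007],
    [0, 0, 0.0007],
    [0, 0, 0.0007],
    [0, 0, 0.0007],
    [0, 0, 0.0007],
    [0, 0, 0.0007],
    [0, 0, 0.0007]
  ],
  "yaw": [0, 0, 0, 0, 0, 0, 0, 0]
}}

```text
time_s: 14.28
ee_pos: [421.1, -327.6, 56.6]
ee_rot: [180.0, 0.0, 90.2]
force: [-0.7, 1.1, 0.6]
gripper_width: 69.2
gripper_force: 0.0
```

{"op": "send_rows", "data": {
  "grip": [1, 1, 1, 1, 1, 1, 1, 1],
  "xyz": [
    [0, 0, 0],
    [0, 0, 0.005],
    [0, 0, 0.015],
    [0, 0, 0.03],
    [0, 0, 0.055],
    [0, 0, 0.085],
    [0, 0, 0.12],
    [0, 0, 0.15]
  ],
  "yaw": [0, 0, 0, 0, 0, 0, 0, 0]
}}

```text
time_s: 14.95
ee_pos: [421.2, -327.7, 209.8]
ee_rot: [179.9, 0.1, 90.2]
force: [0.4, 1.0, 1.5]
gripper_width: 91.0
gripper_force: 0.0
```

{"op": "send_rows", "data": {
  "grip": [1, 1, 1, 1, 1, 1, 1, 1],
  "xyz": [
    [0, 0.03, 0.03],
    [0, 0.06, 0.05],
    [0, 0.1, 0.05],
    [0, 0.14, 0.05],
    [0, 0.18, 0.05],
    [0, 0.22, 0.05],
    [0, 0.25, 0.05],
    [0, 0.26, 0.05]
  ],
  "yaw": [0, 0, 0, 0, 0, 0, 0, 0]
}}

```text
time_s: 15.62
ee_pos: [420.5, -64.2, 257.9]
ee_rot: [179.9, -0.1, 90.4]
force: [-0.1, -0.1, 0.4]
gripper_width: 91.5
gripper_force: 0.0
```

Run:
```python
from h import *
import pickle
d=grab('scene','scene6.png');t=grab('top','top6.png');pickle.dump((d,t),open('d6.pkl','wb'))
c=lambda d,u,v:cv2.resize(d['frame'][v-40:v+40,u-40:u+40,::-1],None,fx=5,fy=5,interpolation=cv2.INTER_CUBIC)[:,:]
a=np.hstack([c(d,294,125),c(t,433,190)]);b=np.hstack([c(d,330,270),c(t,243,190)])[50:250]
cv2.imwrite('pics/c6.png',np.vstack([a,b]))
for x,y in((421,-327),):
  for z in (8,104):print(z,[(q-o)*5 for q,o in zip(proj(d,[x,y,z]),(254,85))],[(q-o)*5 for q,o in zip(proj(t,[x,y,z]),(393,150))])
```

```text
8 [np.float64(198.54343462714098), np.float64(246.38159615474052)] [np.float64(193.68991708002113), np.float64(203.33456569341564)]
104 [np.float64(190.42989527810562), np.float64(162.93809445291188)] [np.float64(243.0345463118175), np.float64(193.42704846326612)]
```

View pics/c6.png

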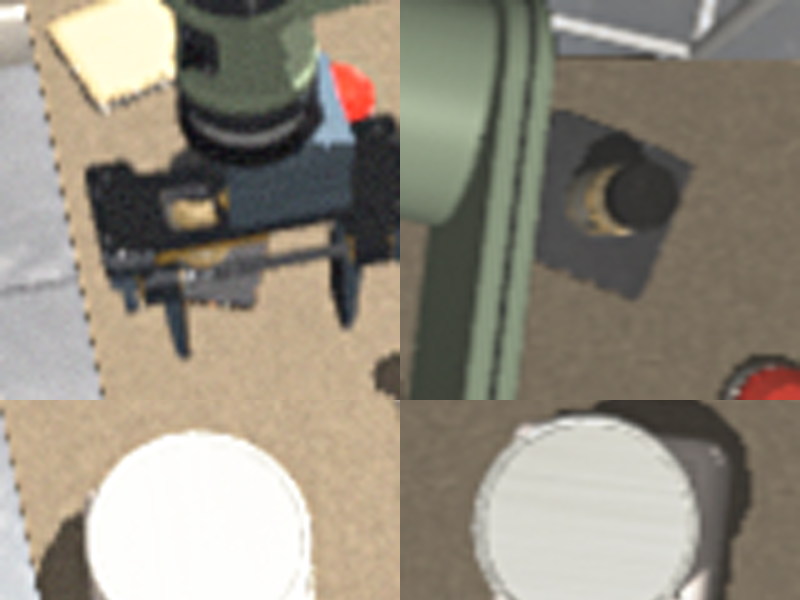

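The top view shows the jar upright, lid at crop (642,195), where about (643,193) is expected, so it is within about 3 mm of the coaster's middle. The pan is empty and up, and the gripper is clear.

```bash
python3 -c "
from h import *
print(env.job_done())"
```

```text
the job is handed in; nothing more can be done
None
```

The spice jar now stands upright within about 3 mm of the bare coaster's middle, the scale pan came up slowly under it and is empty and up, and the job was handed in at about 16 s.

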